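# Set the shaker's speed selector and start it

## Task

Get the bench shaker running at speed 5: with a fingertip, push the lever of its click-stop speed selector round clockwise, counting the clicks from the off mark (0), until it rests at position 5, without running past it. Then press the round start button all the way down with a fingertip and let it come up again. Push lightly, grip and lift nothing, and leave the dish on the tray and the two vials beside the shaker undisturbed.

Things in the scene. Friction and masses are not known exactly. Their poses are not given: they have to be found in the camera images.
- shaker: Fixed white bench shaker, 240 x 240 mm; flat control panel 56 mm high on the robot's half (-x side); raised tray (98 x 210 mm, top 71 mm high) on the far half, centred 67 mm ahead (+x) of the origin. Origin: centre of its underside, on the table; x points away from the robot towards the tray, y left, z up. Its yaw varies up to 0.3 rad either way.
- selector_axis (a point): On the selector's vertical turning axis at its hub's top, 85 mm above the table; at (-50, 45, 85) mm in the shaker's frame. Hub: black round knob, 42 mm wide at its foot, 32 mm at its top, on a flat steel disc 60 mm wide (top 58 mm high). Position marks on the panel round it, almost flat, as seen clockwise: a round dot for 0 (off), then seven bars, ever longer, for 1 to 7.
- lever_end (a point): Near the outer end of the selector's black lever, mid-thickness, 45 mm from the axis, 75 mm above the table. The lever is an upright bar reaching radially from the hub to 50 mm from the axis, 10 mm thick, lower edge 64 mm, upper edge 86 mm above the table; a white line on top points to the marks. Push its flank sideways; about 2 N at 38 mm from the axis takes it over a click.
- selector (a joint): Selector angle, rad, growing clockwise seen from above. 8 click positions, 0 to 7, each 0.5236 (30 degrees) apart: 0 (off) reads 0, position 5 reads 2.618. At 0 the lever points 105 degrees left of the shaker's +x axis, at 5 it points 45 degrees right of it. Past half way between positions it snaps on to the next, ahead of the finger, and stays. Starts in one of 0 to 3.
- start_top (a point): Centre of the top of the round start button (white cap 26 mm wide, top 78 mm above the table, in a black housing 42 mm wide, 68 mm high), on the right of the control panel, 120 mm to the right (-y) of the selector's axis.
- start (a joint): Travel of the start button, m: 0 up, 0.006 fully down. It springs back; fully down takes 5 N.
- dish: Loose petri dish, 62 mm in diameter and 14 mm high, lying on the tray's mat. Origin: centre of its underside. Leave it.
- left_vial: Loose small glass vial with crimp cap, 23 mm in diameter, 49 mm high, standing on the table to the left of the shaker. Origin: centre of its underside. Leave it.
- right_vial: Loose small glass vial with crimp cap, 23 mm in diameter, 49 mm high, standing on the table to the right of the shaker. Origin: centre of its underside. Leave it.
There are look-alikes about, which are no part of the job. What is shaped like the dish but orange or purple is not meant.

How it is judged (in metres and radians):
On the way, in this order (a step that is already met when the one before it is completed fails the run):
1. the selector rests in position 5 (value of joint selector between 2.468 and 2.768 rad and velocity of joint selector between -0.1 and 0.1 rad/s), for 0.3 s.
2. the start button is pressed down with the selector in position 5 (value of joint start above 0.0045 m and contact force between the fingers and start above 0.5 N and value of joint selector between 2.468 and 2.768 rad), for 0.05 s.
At the end, for the whole second after the job is handed in: The selector rests in position 5 (2.618 rad, within 0.12 rad), the start button has been pressed after that and is up again (less than 1.5 mm down), and the dish and both vials stand upright within 15 mm of where they were (value of joint selector between 2.498 and 2.738 rad and value of joint start below 0.0015 m and distance of each of dish, left_vial, right_vial from where it was at the start of the episode below 0.015 m and angle between each of dish, left_vial, right_vial's own z axis and vertical below 0.2 rad and linear speed of each of dish, left_vial, right_vial below 0.02 m/s); the robot touches nothing.
It fails at once if the selector is run past position 5, more than half way to position 6 (value of joint selector above 2.932 rad).
It fails at once if the start button is pressed while the selector is not in position 5 (value of joint start above 0.003 m and not (value of joint selector between 2.358 and 2.878 rad)).
It fails at once if the selector is gripped or pushed hard: more than 20 N from the fingers (contact force between the fingers and selector above 20 N).
It fails at once if the dish or a vial is shifted by 15 mm or more, lifted or tipped (distance of any of dish, left_vial, right_vial from where it was at the start of the episode above 0.015 m or angle between any of dish, left_vial, right_vial's own z axis and vertical above 0.4 rad).
It also fails if it takes over 61 s, if anything falls off the work surface, if the arm or the gripper's body presses on something with over 40 N, if the wrist force passes 120 N, or if a joint passes its speed limit or range.

## Robot

A 6-joint arm with a two-finger parallel gripper is mounted at the origin on a cart in front of the work surface, level with it; the furniture and walls round the work are solid. World frame = base frame: x ahead of the robot, y to its left, z up, the work surface at z = 0. Lengths are in m, angles in degrees, forces in N, time in s.
With the tool pointing down it reaches from about 0.35 to 0.875 m from the base axis. Payload 15.5 kg.
Tool frame: the origin (TCP) lies on the mounting face of the last link; the fingertips stand r.tcp_to_tips ahead of it and the grasp point (between the pads) lies 155 mm ahead of it (r.tcp_to_tips is the distance from the TCP to the fingertips, in m); z points along the fingers, y is the line along which they close (so a half turn about z gives the same grasp; the last joint's range is limited). The gripper opens to 85 mm and grips with 20 to 120 N. Pads are 22 mm wide; open, the fingers measure 114 mm over their backs; the gripper's body (76 mm by 85 mm) begins 54 mm behind the grasp point. The pads swing forward as they close: fully open they stand 13 mm farther back than shut.
Start: joints at [-70.445, 28.281, 77.091, -0, 74.628, -5.472], TCP at [0.264, -0.566, 0.405] pointing down, gripper open.
Joint ranges: [-166.48, 166.48], [-47.26, 123.95], [12.59, 153.08], [-70.14, 250.14], [6.76, 159.57], [-176.63, 176.63]. Speed limits (degrees/s): [108.29, 108.29, 147.25, 172.46, 172.46, 172.46].

## Interface

Orientations are given as a 3x3 rotation matrix whose columns are the frame's x, y, z axes.
In Python, from station import r gives the robot as it stands.
- The arm moves only by the tool apply_moves, never from a script. Its argument "series" is a list that holds one entry, the list of rows, each a list of 7 numbers: the turn, a rotation vector about the tool's x, y, z in units of 5 degrees (1.0 is 5 degrees), then the shift along the tool's x, y, z in units of 30 mm (1.0 is 30 mm), then the closure, from -1 (fully open) to 1 (shut). In form: [[[ax, ay, az, x, y, z, jaw], ...]]. A call has 1 to 5 rows; each row shifts and turns the commanded pose from where the row before left it, along the tool's axes as they then stand; what a row does not reach is not made up. A row lasts 1/10 s, in which the tool goes at most 50 mm and 8.59 degrees, less where a joint would pass 70% of its speed; a pose out of reach is approached as far as the arm can. A call is refused whole if a number of a shift passes 1 or a number of a turn 1, either way. A call with a gripper value outside its range is refused whole. The fingers move at their own pace and stop on an object; "squeeze" is the grip in N (left out, the last holds). Time passes only in rows, so rows that do not move let the fingers close. It gives the time, the measured TCP pose, the force, the opening and the grip force at its end, in the units of the state.
- r.sense(): the state, without advancing time (a new reading comes with each control period).
- r.grab_frame(name): name is "scene" or "top" or "wrist"; returns (picture, depth): 384x512x3 uint8, red, green, blue; 384x512 float32, m along the optical axis (not along the pixel's ray), 0 where there is no reading.
- r.calibration(name): a dict with "vertical_fov" (degrees; the focal length in pixels is half the picture's height over the tangent of half this angle, whatever the lens; pixels are square), "cx", "cy" (the principal point, pixels), "R" (3x3) and "t" (3): a world point X has camera coordinates R X + t. Camera axes: x right, y down, z forward; pixel columns grow to the right and rows downward; lengths in m; the calibration is good to about 2 mm. A picture is of the moment at which its call begins: read the wrist's pose just before it. calibration takes no time and is no camera call; for the wrist camera it gives the pose at the moment of the call.
- r.sign_off(): hands the job in; it is judged then, once.
The state is a dict: "t": time; "joint_positions": joint angles; "dq": joint speeds; "joint_efforts": joint torques, N m; "tool_pos": TCP position; "tool_rot": TCP orientation; "force": force on the tool from outside, world axes, zero at the start; "wrist_torque": the same for the moment, N m; "finger_gap": finger opening in m; "finger_force": force on a finger pad.
Only numpy, scipy, OpenCV 4.12 (cv2) and the standard library are available. Lean on these libraries where they do the work, as an engineer would, in place of code of your own. Each camera call takes 0.05 s, during which the arm holds its last target. There are 200 camera calls.

## Working session

There is one attempt and no reset: what is moved stays moved. The work goes in short steps, Python scripts to look and compute and a tool call to move; the robot and the scene stay as the last step left them, time stands still between calls to the robot, and variables do not carry over. Pictures are saved under pics/ and viewed, at most 10 in all, crops included, and the job is handed in when it is done.

Besides the shell and the picture viewer there is one more tool, called after ">>>" by a JSON object that holds its "api" and its "payload", one argument or row to a line. apply_moves: Moves the arm, as the interface text tells. Its arguments: {"type":"object","properties":{"series":{"type":"array","items":{"type":"array","items":{"type":"array","items":{"type":"number"}}}},"squeeze":{"type":"number"}},"required":["series"]}

```bash
mkdir -p pics; ls
cat > h.py <<'E'
from station import r
import numpy as np, cv2
def grab(n,fn):
    c=r.calibration(n); p,d=r.grab_frame(n); cv2.imwrite(f'pics/{fn}.png',p[:,:,::-1]); np.savez(f'{fn}.npz',p=p,d=d,**{k:np.array(v) for k,v in c.items()}); return p,d,c
def load(fn): return np.load(f'{fn}.npz')
def ray(c,u,v,z):
    R=np.array(c['R']);t=np.array(c['t']);f=192/np.tan(np.radians(float(c['vertical_fov']))/2)
    o=-R.T@t; d=R.T@np.array([(u-float(c['cx']))/f,(v-float(c['cy']))/f,1]); return o+d*(z-o[2])/d[2]
def proj(c,X):
    x=np.array(c['R'])@np.array(X)+np.array(c['t']);f=192/np.tan(np.radians(float(c['vertical_fov']))/2)
    return f*x[0]/x[2]+float(c['cx']), f*x[1]/x[2]+float(c['cy'])
E
python3 - <<'E'
from h import *
a=grab('top','top0')[0]; b=grab('scene','scene0')[0]
cv2.imwrite('pics/both.png',np.hstack([a])[:,:,::-1])
c=r.calibration('top');print(c)
print(r.sense(), r.tcp_to_tips)
E
```

```text
pics
{'vertical_fov': 54.0139716629598, 'cx': 257.8772791773497, 'cy': 195.26562603616696, 'R': array([[ 6.96180852e-04, -9.99821508e-01,  1.88803198e-02],
       [-9.97867111e-01, -1.92697400e-03, -6.52496400e-02],
       [ 6.52743754e-02, -1.87946247e-02, -9.97690342e-01]]), 't': array([0.00329297, 0.57445728, 0.8981222 ])}
{'t': 0.1, 'joint_positions': array([-7.04457196e+01,  2.83105145e+01,  7.71251750e+01,  2.95803392e-04,
        7.46257941e+01, -5.47399953e+00]), 'dq': array([ 0.00594568,  0.08355002, -0.06823586, -0.09730846, -0.00715076,
        0.0921547 ]), 'joint_efforts': array([ 1.91630192e-03, -8.83591962e+01, -3.84561896e+01, -3.74958627e-04,
        5.13679697e-03, -5.84866513e-06]), 'tool_pos': array([ 0.26435101, -0.56619019,  0.40415913]), 'tool_rot': array([[ 9.06099681e-01,  4.23064111e-01, -3.54472539e-04],
       [ 4.23064246e-01, -9.06099121e-01,  1.01286684e-03],
       [ 1.07320353e-04, -1.06772298e-03, -9.99999424e-01]]), 'force': array([ 1.1567994 , -0.62362826,  0.38588609]), 'wrist_torque': array([-0.00711864, -0.01449063, -0.01257624]), 'finger_force': 0.0, 'finger_gap': 0.08552583334410879} 0.1734
```

View pics/top0.png

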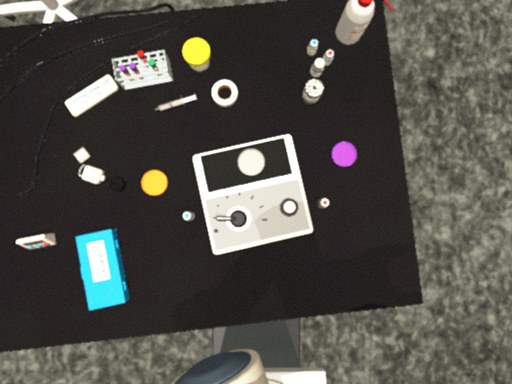

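View pics/scene0.png

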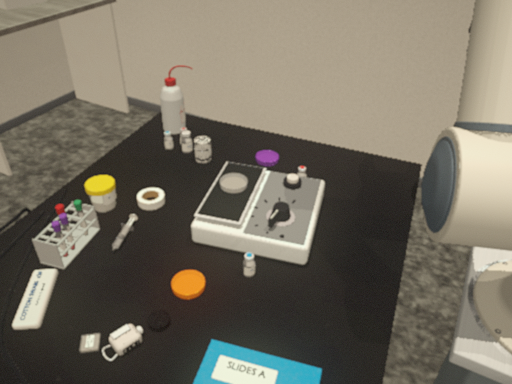

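The top view shows the shaker near pixel (252,194), yawed about +12°. The selector hub is near (238,218), the button near (290,207), the vials at (187,216) and (324,203), and the dish at (251,161). The scene view agrees with this. Next I'll measure these and enlarge the panel.

Run:
```python
from h import *
L=load('top0');p=L['p'];d=L['d']
g=p.min(2)
m=((p.max(2).astype(int)-g<40)&(g>120)).astype(np.uint8); 
m[:, :195]=0;m[:,318:]=0;m[:130]=0;m[260:]=0
m=cv2.morphologyEx(m,cv2.MORPH_CLOSE,np.ones((5,5)))
cs,_=cv2.findContours(m,0,2);k=max(cs,key=cv2.contourArea)
rect=cv2.minAreaRect(cv2.convexHull(k));print(rect)
# box corners; near the panel height .056
for q in cv2.boxPoints(rect): print(q,ray(L,*q,.05))
# button: white blob
for n,u,v,z in [('hub',238,218,.085),('btn',290,207,.078),('vl',187,216,.049),('vr',324,203,.049),('dish',251,161,.085)]: print(n,ray(L,u,v,z), d[v,u])
cv2.imwrite('pics/c1.png',cv2.resize(p[130:262,180:335,::-1],None,fx=5,fy=5,interpolation=cv2.INTER_CUBIC)[:600])
```

```text
((251.9276885986328, 193.82276916503906), (103.33381652832031, 103.71141815185547), 77.27564239501953)
[189.9653  154.84653] [0.66765662 0.16494734 0.05      ]
[291.1297  132.00296] [ 0.72349662 -0.07443968  0.05      ]
[313.89008 232.79901] [ 0.48456933 -0.12662995  0.05      ]
[212.72568 255.64258] [0.43176573 0.10935723 0.05      ]
hub [0.51885031 0.04992087 0.085     ] 0.84762007
btn [ 0.54396089 -0.06795349  0.078     ] 0.8576797
vl [0.52360095 0.17022461 0.049     ] 0.8797494
vr [ 0.55449676 -0.15133981  0.049     ] 0.88694435
dish [0.64804483 0.02096593 0.085     ] 0.85451186
```

View pics/c1.png

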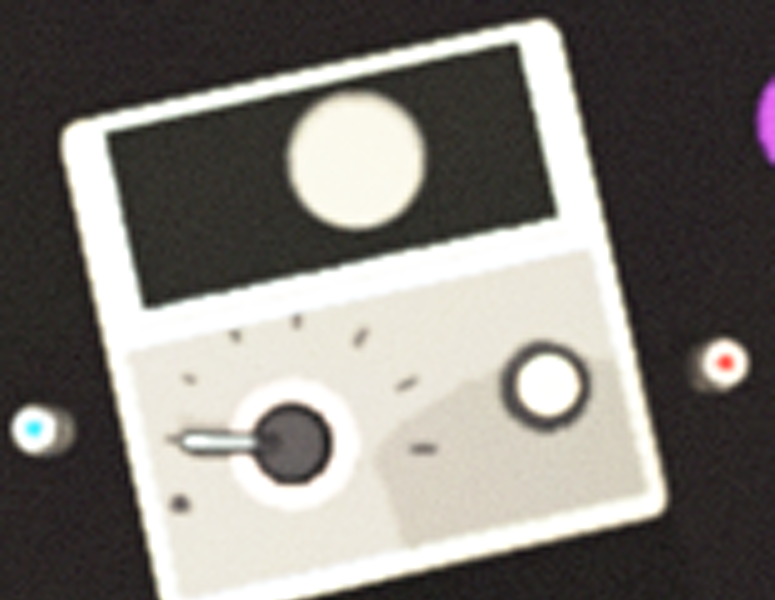

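The lever's white line points at the first bar, just after the dot at crop (180,503), so the selector is at position 1. Position 5's mark is at crop (360,337). With a yaw of about 12.9°, the hub is near (0.517, 0.049) and the button near (0.544, -0.067). They are 118 mm apart against a nominal 120 mm. I'll move over the selector with the fingers shut.

>>> {"api": "apply_moves", "payload": {
  "series": [
    [[0,0,0,0.5,-0.5,0,1],[0,0,0,1,-1,0,1],[0,0,0,1,-1,0,1],[0,0,0,1,-1,0,1],[0,0,0,1,-1,0,1]]
  ],
  "squeeze": 20
}}

```text
t: 0.6
tool_pos: [0.3298, -0.3852, 0.4044]
tool_rot: [[0.906, 0.423, -0.0], [0.423, -0.906, 0.0], [0.0, -0.0, -1.0]]
force: [0.7, 0.1, 0.4]
finger_gap: 0.0123
finger_force: 0.0
```

>>> {"api": "apply_moves", "payload": {
  "series": [
    [[0,0,0,1,-1,0,1],[0,0,0,1,-1,0,1],[0,0,0,1,-1,0,1],[0,0,0,1,-1,0,1],[0,0,0,1,-1,0,1]]
  ]
}}

```text
t: 1.1
tool_pos: [0.4022, -0.1859, 0.4046]
tool_rot: [[0.906, 0.423, -0.0], [0.423, -0.906, 0.0], [-0.0, -0.0, -1.0]]
force: [0.8, -0.3, -0.0]
finger_gap: -0.0004
finger_force: 0.0
```

>>> {"api": "apply_moves", "payload": {
  "series": [
    [[0,0,0,1,-1,0,1],[0,0,0,1,-1,0,1],[0,0,0,1,-1,0,1],[0,0,0,1,-1,0,1],[0,0,0,0.5,-0.5,0,1]]
  ]
}}

```text
t: 1.6
tool_pos: [0.4678, -0.0053, 0.4046]
tool_rot: [[0.905, 0.425, -0.0], [0.425, -0.905, 0.0], [0.0, -0.0, -1.0]]
force: [0.4, 0.1, 0.4]
finger_gap: 0.0001
finger_force: 0.0
```

>>> {"api": "apply_moves", "payload": {
  "series": [
    [[0,0,-1,0,0,0,1],[0,0,-1,0,0,0,1],[0,0,-1,0,0,0,1],[0,0,-1,0,0,0,1],[0,0,-1,0,0,0,1]]
  ]
}}

```text
t: 2.1
tool_pos: [0.4672, -0.008, 0.4045]
tool_rot: [[0.64, 0.769, -0.001], [0.769, -0.64, 0.0], [-0.0, -0.0, -1.0]]
force: [0.6, 0.8, 0.3]
finger_gap: -0.0
finger_force: 0.0
```

>>> {"api": "apply_moves", "payload": {
  "series": [
    [[0,0,-1,0,0,0,1],[0,0,-1,0,0,0,1],[0,0,-1,0,0,0,1],[0,0,-1,0,0,0,1],[0,0,-1,0,0,0,1]]
  ]
}}

```text
t: 2.6
tool_pos: [0.4672, -0.0081, 0.4045]
tool_rot: [[0.255, 0.967, -0.001], [0.967, -0.255, 0.0], [-0.0, -0.001, -1.0]]
force: [0.5, 0.6, -0.5]
finger_gap: 0.0
finger_force: 0.0
```

>>> {"api": "apply_moves", "payload": {
  "series": [
    [[0,0,-1,0,0,0,1],[0,0,-1,0,0,0,1],[0,0,-1,0,0,0,1],[0,0,-1,0,0,0,1],[0,0,-1,0,0,0,1]]
  ]
}}

```text
t: 3.1
tool_pos: [0.4672, -0.0081, 0.4045]
tool_rot: [[-0.178, 0.984, -0.001], [0.984, 0.178, 0.0], [0.0, -0.0, -1.0]]
force: [-0.4, -0.8, 0.4]
finger_gap: 0.0003
finger_force: 0.0
```

>>> {"api": "apply_moves", "payload": {
  "series": [
    [[0,0,-1,0,0,0,1],[0,0,-1,0,0,0,1],[0,0,-1,0,0,0,1],[0,0,-1,0,0,0,1],[0,0,-1,0,0,0,1]]
  ]
}}

```text
t: 3.6
tool_pos: [0.4672, -0.0081, 0.4045]
tool_rot: [[-0.577, 0.817, -0.0], [0.817, 0.577, 0.0], [0.0, -0.0, -1.0]]
force: [-0.5, -0.6, -0.2]
finger_gap: 0.0
finger_force: 0.0
```

>>> {"api": "apply_moves", "payload": {
  "series": [
    [[0,0,-1,0,0,0,1],[0,0,-1,0,0,0,1],[0,0,-1,0,0,0,1],[0,0,-1,0,0,0,1],[0,0,-1,0,0,0,1]]
  ]
}}

```text
t: 4.1
tool_pos: [0.4672, -0.008, 0.4045]
tool_rot: [[-0.868, 0.496, -0.001], [0.496, 0.868, 0.0], [0.001, -0.0, -1.0]]
force: [-0.4, -0.8, -0.4]
finger_gap: 0.0001
finger_force: 0.0
```

>>> {"api": "apply_moves", "payload": {
  "series": [
    [[0,0,-1,0,0,0,1],[0,0,-1,0,0,0,1],[0,0,-1,0,0,0,1],[0,0,-1,0,0,0,1],[0,0,-1,0,0,0,1]]
  ]
}}

```text
t: 4.6
tool_pos: [0.4672, -0.0081, 0.4045]
tool_rot: [[-0.997, 0.083, -0.0], [0.083, 0.997, 0.0], [0.0, 0.0, -1.0]]
force: [0.2, -0.2, 0.2]
finger_gap: -0.0001
finger_force: 0.0
```

Run:
```python
from h import *
s=r.sense();print(s['tool_pos'],s['tool_rot'],s['joint_positions'])
p,d,c=grab('wrist','w0');print(c)
for X in [(.5175,.0485,.085),(.544,-.0666,.078)]: print(proj(c,X))
# tip projection
tp=s['tool_pos']+s['tool_rot'][:,2]*r.tcp_to_tips; print(tp,proj(c,tp))
```

```text
[ 0.46719199 -0.00806538  0.40450229] [[-9.96539781e-01  8.31157467e-02 -4.88303055e-04]
 [ 8.31157276e-02  9.96539900e-01  5.92555848e-05]
 [ 4.91538550e-04  1.84648838e-05 -9.99999879e-01]] [-8.31692423e+00  1.56525724e+01  9.85004896e+01 -7.53342870e-04
  6.58751125e+01 -9.35489348e+01]
{'vertical_fov': 68.36294062195401, 'cx': 256.33831530842843, 'cy': 187.76877343768206, 'R': array([[ 0.08340104,  0.9965153 ,  0.00123794],
       [ 0.95857774, -0.08056534,  0.27319945],
       [ 0.27234716, -0.02159845, -0.96195662]]), 't': array([-0.03179771, -0.48392558,  0.25082299])}
(np.float64(311.05938369255176), np.float64(216.551048895307))
(np.float64(210.5501140261757), np.float64(243.56370206869292))
[ 0.46710732 -0.0080551   0.23110231] (np.float64(255.2839636789713), np.float64(237.8538475303286))
```

View pics/w0.png

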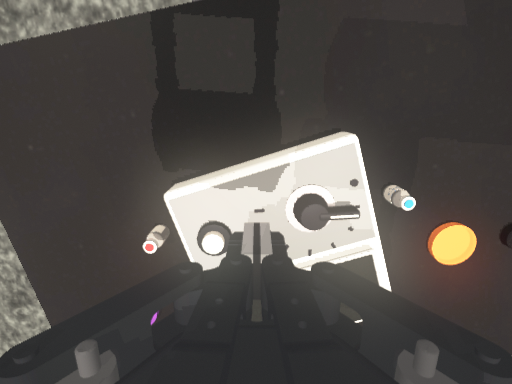

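The wrist view shows the hub near (313,216), the lever pointing right to (358,213), the button at (213,243) and the shut fingertips at (256,230). I'll refine the hub and button centres from blobs.

Run:
```python
from h import *
for fn,btn,hub in [('w0',(213,243),(315,214)),('top0',(289,207),(238,218))]:
    L=load(fn);g=cv2.cvtColor(L['p'],cv2.COLOR_RGB2GRAY)
    def blob(m,pt,z,name):
        n,lab,st,ce=cv2.connectedComponentsWithStats(m.astype(np.uint8)); i=lab[pt[1],pt[0]]
        print(fn,name,i,st[i],ce[i],ray(L,*ce[i],z).round(4))
    blob(g>170,btn,.078,'btn')
    w=15
    # dark ring of housing: enclosing circle of dark+cap, top at .068
    m=np.zeros_like(g);u,v=btn;m[v-22:v+22,u-22:u+22]=(g<100)[v-22:v+22,u-22:u+22]
    cs,_=cv2.findContours(m,0,2);k=max(cs,key=cv2.contourArea);(c,rad)=cv2.minEnclosingCircle(k);print('ring',c,rad,ray(L,*c,.066).round(4))
    # steel disc: bright ring hull
    u,v=hub;S=32 if fn=='w0' else 16
    m=np.zeros_like(g);m[v-S:v+S,u-S:u+S]=(g>225)[v-S:v+S,u-S:u+S]
    cs,_=cv2.findContours(m,0,2);k=max(cs,key=cv2.contourArea);(c,rad)=cv2.minEnclosingCircle(k);print('disc',c,rad,ray(L,*c,.058).round(4))
L=load('w0')
cv2.imwrite('pics/c2.png',cv2.resize(L['p'][170:270,190:390,::-1],None,fx=4,fy=4,interpolation=cv2.INTER_CUBIC))
```

```text
w0 btn 11 [  164   132   227   159 16923] [284.42977014 204.7883354 ] [0.504  0.0208 0.078 ]
ring (227.0, 254.5) 11.80052375793457 [ 0.5661 -0.0512  0.066 ]
disc (314.5, 198.78260803222656) 35.691917419433594 [0.5067 0.0579 0.058 ]
top0 btn 26 [283 201  13  12 118] [289.27118644 206.54237288] [ 0.545  -0.0663  0.078 ]
ring (307.0, 199.5) 14.8071928024292 [ 0.5618 -0.1087  0.066 ]
disc (237.5, 217.5) 21.92041015625 [0.5201 0.052  0.058 ]
```

View pics/c2.png

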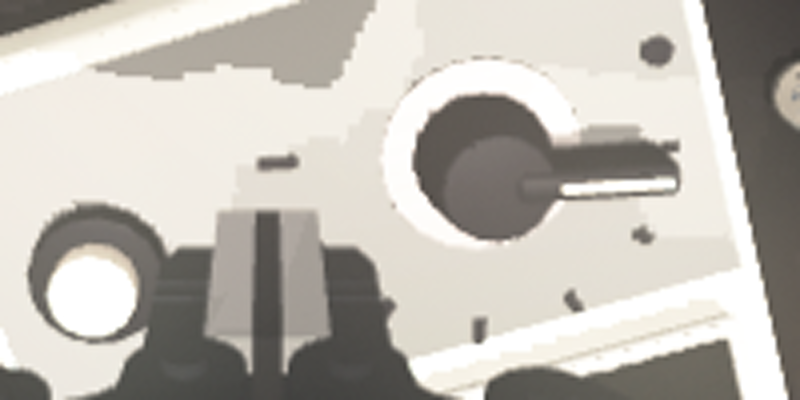

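Hub top centre is at crop (500,188), button cap at (92,291), lever line tip at (677,183) and disc centre at (490,152).

Run:
```python
from h import *
L=load('w0')
for n,u,v,z in [('hub',500,188,.085),('disc',490,152,.058),('btn',92,291,.078),('tip',677,183,.086),('line0',562,190,.086),('dot',656,50,.056),('bar7',278,162,.056)]:
    print(n,ray(L,190+u/4,170+v/4,z).round(4))
T=load('top0')
for n,u,v,z in [('hub',293,443,.085),('disc',295,443,.058),('btn',547,385,.078)]: print(n,ray(T,180+u/5-.4,130+v/5-.4,z).round(4))
```

```text
hub [0.5184 0.0528 0.085 ]
disc [0.518  0.0552 0.058 ]
btn [ 0.5432 -0.0637  0.078 ]
tip [0.5206 0.1006 0.086 ]
line0 [0.52   0.0694 0.086 ]
dot [0.4913 0.1046 0.056 ]
bar7 [ 0.5166 -0.0076  0.056 ]
hub [0.5184 0.0495 0.085 ]
disc [0.5185 0.0494 0.058 ]
btn [ 0.5449 -0.0657  0.078 ]
```

>>> {"api": "apply_moves", "payload": {
  "series": [
    [[0,0,0,-0.13,0.85,0,1],[0,0,0,-0.13,0.85,0,1],[0,0,0,-0.14,0.86,0,1],[0,0,0,-0.14,0.86,0,1],[0,0,-0.46,0,0,0,1]]
  ]
}}

```text
t: 5.15
tool_pos: [0.4928, 0.095, 0.4045]
tool_rot: [[-0.999, 0.046, 0.0], [0.046, 0.999, 0.001], [-0.0, 0.001, -1.0]]
force: [0.2, 0.0, -0.7]
finger_gap: 0.0
finger_force: 0.0
```

>>> {"api": "apply_moves", "payload": {
  "series": [
    [[0,0,0,0,0,0.9,1],[0,0,0,0,0,0.9,1],[0,0,0,0,0,0.9,1],[0,0,0,0,0,0.9,1],[0,0,0,0,0,0,1]]
  ]
}}

```text
t: 5.65
tool_pos: [0.4913, 0.0926, 0.2941]
tool_rot: [[-0.999, 0.048, -0.005], [0.048, 0.999, -0.0], [0.005, -0.001, -1.0]]
force: [0.1, -0.3, 0.0]
finger_gap: 0.0001
finger_force: 0.0
```

Run:
```python
from h import *
s=r.sense();print(s['tool_pos'],s['tool_rot'],s['force'])
p,d,c=grab('wrist','w1')
cv2.imwrite('pics/w1.png',p[:,:,::-1])
H=(.518,.0515,.085);print(proj(c,H),proj(c,(.544,-.0655,.078)))
```

```text
[0.49133818 0.09264181 0.29409805] [[-9.98820440e-01  4.82575591e-02 -5.37932006e-03]
 [ 4.82603068e-02  9.98834719e-01 -3.82075750e-04]
 [ 5.35461360e-03 -6.41232705e-04 -9.99985458e-01]] [ 0.07224045 -0.25699052  0.01642595]
(np.float64(198.87551858667211), np.float64(254.0648141361803)) (np.float64(49.79284316993963), np.float64(287.27412852941166))
```

View pics/w1.png

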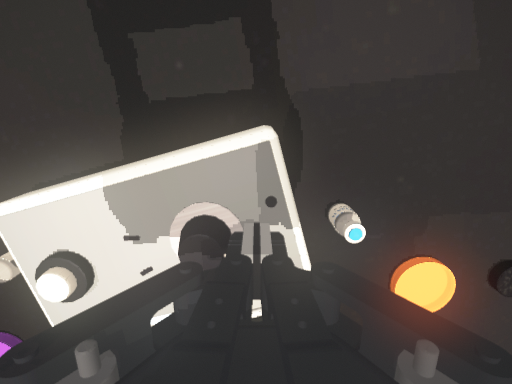

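The view shows the fingers behind the lever, over panel clear of the lever and the left vial at (347,222). I'll lower them.

>>> {"api": "apply_moves", "payload": {
  "series": [
    [[0,0,0,0,0,0.6,1],[0,0,0,0,0,0.6,1],[0,0,0,0,0,0.5,1],[0,0,0,0,0,0,1],[0,0,0,0,0,0,1]]
  ]
}}

```text
t: 6.2
tool_pos: [0.4928, 0.0928, 0.2469]
tool_rot: [[-0.999, 0.047, 0.001], [0.047, 0.999, 0.0], [-0.001, 0.0, -1.0]]
force: [-0.1, -0.1, 0.5]
finger_gap: -0.0002
finger_force: 0.0
```

>>> {"api": "apply_moves", "payload": {
  "series": [
    [[0,0,0,0,0,0.13,1],[0,0,0,-0.12,0,0,1],[0,0,0,-0.12,0,0,1],[0,0,0,-0.12,0,0,1],[0,0,0,0,0,0,1]]
  ]
}}

```text
t: 6.7
tool_pos: [0.5038, 0.0922, 0.2419]
tool_rot: [[-0.999, 0.047, 0.001], [0.047, 0.999, 0.0], [-0.001, 0.0, -1.0]]
force: [0.7, 0.2, -0.2]
finger_gap: -0.0002
finger_force: 0.0
```

>>> {"api": "apply_moves", "payload": {
  "series": [
    [[0,0,0.8,-0.093,0.037,0,1],[0,0,0.8,-0.093,0.037,0,1],[0,0,0.8,-0.093,0.037,0,1],[0,0,0.8,-0.093,0.037,0,1],[0,0,0.8,-0.093,0.037,0,1]]
  ]
}}

```text
t: 7.2
tool_pos: [0.5178, 0.0951, 0.2418]
tool_rot: [[-0.922, 0.388, -0.0], [0.388, 0.922, -0.0], [0.0, -0.0, -1.0]]
force: [0.2, 0.2, -0.1]
finger_gap: 0.0001
finger_force: 0.0
```

```bash
cat >> h.py <<'E'
H=np.array([.518,.0515])
def st():
    s=r.sense();R=s['tool_rot'];q=s['tool_pos'][:2]-H
    th=np.degrees(np.arctan2(R[1,1],R[0,1]))
    print('t',s['t'],'theta',th.round(2),'x,y off mm',(1e3*R[:2,0]@q).round(2),(1e3*R[:2,1]@q).round(2),'tipz',s['tool_pos'][2]-.1734,'F tool',(R.T@s['force']).round(2))
E
python3 -c "
from h import *
st()
a=grab('top','t1')[0]"
```

```text
t 7.2 theta 67.16 x,y off mm 17.11 40.1 tipz 0.06836785630143935 F tool [-0.12  0.3   0.13]
```

>>> {"api": "apply_moves", "payload": {
  "series": [
    [[0,0,0.8,-0.093,0.037,0,1],[0,0,0.8,-0.093,0.037,0,1],[0,0,0.8,-0.093,0.037,0,1],[0,0,0.8,-0.093,0.037,0,1],[0,0,0.8,-0.093,0.037,0,1]]
  ]
}}

```text
t: 7.75
tool_pos: [0.5324, 0.0928, 0.2418]
tool_rot: [[-0.734, 0.679, -0.0], [0.679, 0.734, 0.0], [0.0, -0.0, -1.0]]
force: [-0.0, 2.1, -0.0]
finger_gap: -0.0001
finger_force: 0.8
```

>>> {"api": "apply_moves", "payload": {
  "series": [
    [[0,0,0.6,-0.07,0.028,0,1],[0,0,0.6,-0.07,0.028,0,1],[0,0,0.6,-0.07,0.028,0,1],[0,0,0.6,-0.07,0.028,0,1],[0,0,0,0,0,0,1]]
  ]
}}

```text
t: 8.25
tool_pos: [0.5408, 0.0888, 0.2418]
tool_rot: [[-0.578, 0.816, 0.0], [0.816, 0.578, -0.0], [-0.0, 0.0, -1.0]]
force: [-0.5, 0.1, -0.3]
finger_gap: 0.0001
finger_force: 0.0
```

```bash
python3 -c "
from h import *
st()
a=grab('top','t1')[0]
b=grab('scene','s1')[0]
cv2.imwrite('pics/t1c.png',np.hstack([cv2.resize(a[170:262,195:320,::-1],(500,368),interpolation=2),cv2.resize(b[160:260,230:335,::-1],(300,368),interpolation=2)]))"
```

```text
t 8.25 theta 35.33 x,y off mm 17.21 40.17 tipz 0.06837119963624874 F tool [ 0.41 -0.38  0.34]
```

View pics/t1c.png

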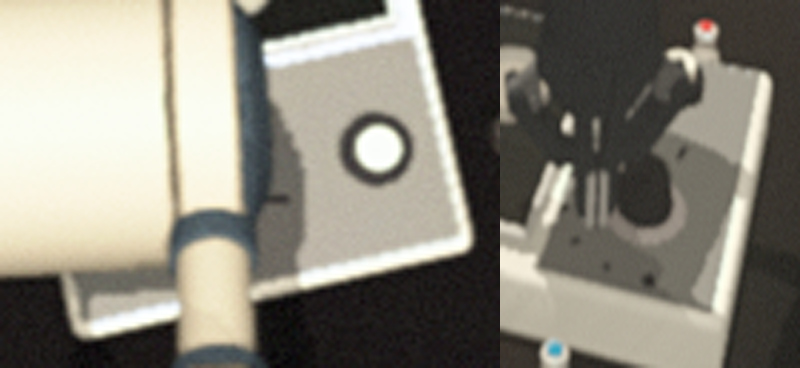

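The arm hides the lever from the top camera. The 2.1 N contact at θ=47° and its release put the lever at position 3 (27.5°). I'll keep counting clicks by force.

>>> {"api": "apply_moves", "payload": {
  "series": [
    [[0,0,0.8,-0.093,0.037,0,1],[0,0,0.8,-0.093,0.037,0,1],[0,0,0.8,-0.093,0.037,0,1],[0,0,0.8,-0.093,0.037,0,1],[0,0,0,0,0,0,1]]
  ]
}}

```text
t: 8.85
tool_pos: [0.55, 0.0813, 0.2418]
tool_rot: [[-0.331, 0.944, -0.0], [0.944, 0.331, 0.0], [0.0, -0.0, -1.0]]
force: [0.0, 1.1, 0.0]
finger_gap: -0.0002
finger_force: 0.4
```

>>> {"api": "apply_moves", "payload": {
  "series": [
    [[0,0,0.6,-0.07,0.028,0,1],[0,0,0.6,-0.07,0.028,0,1],[0,0,0.6,-0.07,0.028,0,1],[0,0,0,0,0,0,1]]
  ]
}}

```text
t: 9.25
tool_pos: [0.5541, 0.076, 0.2418]
tool_rot: [[-0.181, 0.983, 0.0], [0.983, 0.181, -0.0], [-0.0, 0.0, -1.0]]
force: [-0.5, -1.0, 0.2]
finger_gap: -0.0004
finger_force: 0.0
```

```bash
python3 -c "
from h import *
st()"
```

```text
t 9.25 theta 10.44 x,y off mm 17.54 39.98 tipz 0.06838891519561888 F tool [-0.92 -0.69 -0.2 ]
```

>>> {"api": "apply_moves", "payload": {
  "series": [
    [[0,0,0.8,-0.093,0.037,0,1],[0,0,0.8,-0.093,0.037,0,1],[0,0,0.8,-0.093,0.037,0,1],[0,0,0.8,-0.093,0.037,0,1],[0,0,0,0,0,0,1]]
  ]
}}

```text
t: 9.75
tool_pos: [0.5593, 0.0652, 0.2417]
tool_rot: [[0.097, 0.995, -0.0], [0.995, -0.097, -0.0], [-0.0, -0.0, -1.0]]
force: [-0.5, 0.3, -1.0]
finger_gap: 0.0002
finger_force: 0.0
```

>>> {"api": "apply_moves", "payload": {
  "series": [
    [[0,0,0.5,-0.058,0.023,0,1],[0,0,0.5,-0.058,0.023,0,1],[0,0,0,0,0,0,1]]
  ]
}}

```text
t: 10.05
tool_pos: [0.5603, 0.0618, 0.2418]
tool_rot: [[0.182, 0.983, -0.0], [0.983, -0.182, 0.0], [0.0, -0.0, -1.0]]
force: [0.2, 0.6, -0.0]
finger_gap: -0.0001
finger_force: 0.4
```

>>> {"api": "apply_moves", "payload": {
  "series": [
    [[0,0,0.5,-0.058,0.023,0,1],[0,0,0.4,-0.046,0.018,0,1],[0,0,0,0,0,0,1],[0,0,0,0,0,0,1]]
  ]
}}

```text
t: 10.45
tool_pos: [0.5609, 0.0585, 0.2418]
tool_rot: [[0.258, 0.966, 0.0], [0.966, -0.258, 0.0], [0.0, 0.0, -1.0]]
force: [0.5, 0.3, 0.5]
finger_gap: 0.0005
finger_force: 0.4
```

```bash
python3 -c "
from h import *
st()"
```

```text
t 10.45 theta -14.97 x,y off mm 17.85 39.65 tipz 0.0683950667403257 F tool [ 0.41  0.39 -0.46]
```

>>> {"api": "apply_moves", "payload": {
  "series": [
    [[0,0,0.5,-0.065,0.023,0,1],[0,0,0,0,0,0,1],[0,0,0,0,0,0,1]]
  ]
}}

```text
t: 10.75
tool_pos: [0.561, 0.0564, 0.2418]
tool_rot: [[0.301, 0.954, -0.0], [0.954, -0.301, -0.0], [-0.0, -0.0, -1.0]]
force: [-1.7, 0.1, -0.9]
finger_gap: 0.0002
finger_force: 0.0
```

>>> {"api": "apply_moves", "payload": {
  "series": [
    [[0,0,0.5,-0.065,0.023,0,1],[0,0,0,0,0,0,1],[0,0,0,0,0,0,1]]
  ]
}}

```text
t: 11.05
tool_pos: [0.5611, 0.0543, 0.2418]
tool_rot: [[0.343, 0.939, -0.0], [0.939, -0.343, 0.0], [-0.0, -0.0, -1.0]]
force: [0.1, -0.6, 0.6]
finger_gap: -0.0002
finger_force: 0.0
```

```bash
python3 -c "
from h import *
st()"
```

```text
t 11.05 theta -20.05 x,y off mm 17.37 39.54 tipz 0.06836218334295921 F tool [-0.55  0.3  -0.57]
```

The contact has released, so the lever should be at position 5. I'll back off, lift, and check.

>>> {"api": "apply_moves", "payload": {
  "series": [
    [[0,0,0,0.2,0,0,1],[0,0,0,0,0,-0.7,1],[0,0,0,0,0,-1,1],[0,0,0,0,0,-1,1],[0,0,0,0,0,-0.8,1]]
  ]
}}

```text
t: 11.55
tool_pos: [0.5634, 0.0603, 0.3485]
tool_rot: [[0.344, 0.939, 0.001], [0.939, -0.344, 0.0], [0.0, 0.001, -1.0]]
force: [0.4, 0.5, 0.2]
finger_gap: 0.0
finger_force: 0.0
```

>>> {"api": "apply_moves", "payload": {
  "series": [
    [[0,0,0,1,-0.5,0,1],[0,0,0,1,-0.5,0,1],[0,0,0,0,0,0,1],[0,0,0,0,0,0,1]]
  ]
}}

```text
t: 11.95
tool_pos: [0.5557, 0.1274, 0.3468]
tool_rot: [[0.343, 0.939, -0.0], [0.939, -0.343, -0.0], [-0.0, 0.0, -1.0]]
force: [0.1, -0.8, -0.2]
finger_gap: 0.0
finger_force: 0.0
```

```bash
python3 -c "
from h import *
s=r.sense();print(s['tool_pos'],s['tool_rot'])
p,d,c=grab('wrist','w2')
print(proj(c,(.544,-.0655,.078)),proj(c,(*H,.085)),proj(c,(*(H+.045*np.array([np.cos(np.radians(-32.5)),np.sin(np.radians(-32.5))])),.086)))"
```

```text
[0.55565131 0.12738838 0.34677015] [[ 3.42579495e-01  9.39488845e-01 -2.69249257e-05]
 [ 9.39488841e-01 -3.42579496e-01 -8.39792249e-05]
 [-8.81214725e-05  3.47389322e-06 -9.99999996e-01]]
(np.float64(308.63878904951616), np.float64(358.80282996540143)) (np.float64(246.34780911786052), np.float64(279.04978868717797)) (np.float64(293.1485613262184), np.float64(288.7086973451517))
```

View pics/w2.png

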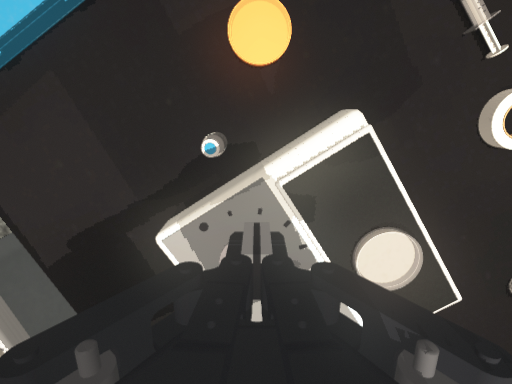

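The tool hides the lever here. I'll move above the button and look again from there.

>>> {"api": "apply_moves", "payload": {
  "series": [
    [[0,0,0,-0.88,0.26,0,1],[0,0,0,-0.88,0.26,0,1],[0,0,0,-0.88,0.26,0,1],[0,0,0,-0.88,0.26,0,1],[0,0,0,-0.88,0.26,0,1]]
  ]
}}

```text
t: 12.5
tool_pos: [0.5467, -0.0127, 0.3467]
tool_rot: [[0.345, 0.938, -0.0], [0.938, -0.345, -0.0], [-0.0, -0.0, -1.0]]
force: [1.2, -0.3, 0.6]
finger_gap: -0.0003
finger_force: 0.0
```

>>> {"api": "apply_moves", "payload": {
  "series": [
    [[0,0,0,-0.88,0.27,0,1],[0,0,0,-0.89,0.27,0,1],[0,0,0,0,0,0,1],[0,0,0,0,0,0,1]]
  ]
}}

```text
t: 12.9
tool_pos: [0.5436, -0.0673, 0.3467]
tool_rot: [[0.347, 0.938, -0.0], [0.938, -0.347, 0.0], [0.0, -0.0, -1.0]]
force: [0.3, 0.6, -0.3]
finger_gap: 0.0001
finger_force: 0.0
```

```bash
python3 -c "
from h import *
s=r.sense();print(s['tool_pos'],s['force'])
p,d,c=grab('wrist','w3')
a=grab('top','t3')[0]
print(proj(c,(.544,-.0655,.078)),proj(c,(*H,.085)),proj(c,(*(H+.045*np.array([np.cos(np.radians(-32.5)),np.sin(np.radians(-32.5))])),.086)))
cv2.imwrite('pics/w3c.png',np.hstack([p[:,:,::-1],cv2.resize(a[150:262,195:320,::-1],(288,384))]))"
```

```text
[ 0.54363013 -0.06734683  0.34667665] [ 0.32775513  0.63173506 -0.28366408]
(np.float64(256.10620240257344), np.float64(188.50641865773568)) (np.float64(169.8414556629699), np.float64(62.60105926513455)) (np.float64(228.4057591340923), np.float64(75.94843551546955))
```

View pics/w3c.png

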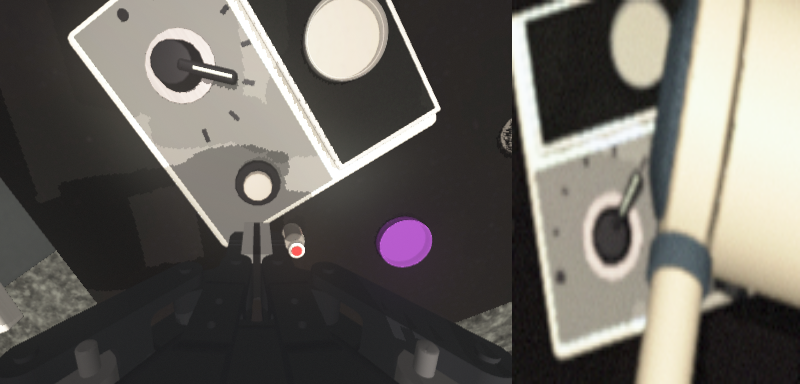

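The lever's white line points at the fifth bar, at (248,82). Two bars, 6 and 7, remain beyond it at (235,116) and (207,135). The button is at (258,186), within about 2 mm of the estimate. Next comes the press.

>>> {"api": "apply_moves", "payload": {
  "series": [
    [[0,0,0,0.09,0.02,0.8,1],[0,0,0,0,0,0.9,1],[0,0,0,0,0,0.8,1],[0,0,0,0,0,0.5,1],[0,0,0,0,0,0,1]]
  ]
}}

```text
t: 13.5
tool_pos: [0.5447, -0.0631, 0.2551]
tool_rot: [[0.344, 0.939, -0.003], [0.939, -0.344, 0.001], [-0.0, -0.003, -1.0]]
force: [0.5, 0.1, -0.2]
finger_gap: -0.0001
finger_force: 0.0
```

>>> {"api": "apply_moves", "payload": {
  "series": [
    [[0,0,0,0,0,0.12,1],[0,0,0,0,0,0.12,1],[0,0,0,0,0,0.12,1],[0,0,0,0,0,0,1]]
  ]
}}

```text
t: 13.9
tool_pos: [0.5456, -0.0639, 0.2463]
tool_rot: [[0.345, 0.939, 0.001], [0.939, -0.345, -0.0], [0.0, 0.001, -1.0]]
force: [1.5, 3.3, 4.4]
finger_gap: -0.0001
finger_force: 2.1
```

>>> {"api": "apply_moves", "payload": {
  "series": [
    [[0,0,0,0,0,0.05,1],[0,0,0,0,0,0,1],[0,0,0,0,0,0,1]]
  ]
}}

```text
t: 14.2
tool_pos: [0.5456, -0.0639, 0.2453]
tool_rot: [[0.345, 0.939, 0.002], [0.939, -0.345, -0.0], [0.0, 0.001, -1.0]]
force: [-0.7, 4.6, 13.3]
finger_gap: 0.0002
finger_force: 6.6
```

The force rose to 13 N, so the button has bottomed out. I'll lift off.

>>> {"api": "apply_moves", "payload": {
  "series": [
    [[0,0,0,0,0,-0.3,1],[0,0,0,0,0,-0.8,1],[0,0,0,0,0,-1,1],[0,0,0,0,0,-1,1],[0,0,0,0,0,-0.5,1]]
  ]
}}

```text
t: 14.7
tool_pos: [0.5454, -0.0641, 0.3552]
tool_rot: [[0.345, 0.939, 0.002], [0.939, -0.345, -0.001], [0.0, 0.003, -1.0]]
force: [-0.4, 0.1, 0.4]
finger_gap: -0.0001
finger_force: 0.0
```

>>> {"api": "apply_moves", "payload": {
  "series": [
    [[0,0,0,0,0,0,1],[0,0,0,0,0,0,1],[0,0,0,0,0,0,1]]
  ]
}}

```text
t: 15.0
tool_pos: [0.5449, -0.064, 0.3515]
tool_rot: [[0.345, 0.939, -0.002], [0.939, -0.345, 0.0], [-0.0, -0.002, -1.0]]
force: [-0.5, -0.1, 0.2]
finger_gap: -0.0002
finger_force: 0.0
```

```bash
python3 -c "
from h import *
p,d,c=grab('wrist','w4'); q=load('w3')['p']
print(r.sense()['tool_pos'],r.sense()['force'])
cv2.imwrite('pics/w4c.png',p[:300,50:450,::-1])"
```

```text
[ 0.54493626 -0.06393766  0.35145534] [ 0.30489721 -0.21695357  0.38912196]
```

View pics/w4c.png

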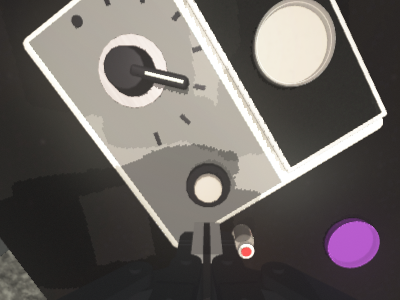

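The lever still points at bar 5, at crop (198,88). The button cap is up at (208,188), and the dish and right vial haven't moved. I'll hand in.

```bash
python3 -c "
from h import *
print(r.sign_off())"
```

```text
the job is handed in; nothing more can be done
None
```

I pushed the selector from position 1 round to position 5, pressed the start button fully down and let it come up, and handed the job in at about 15 s; the sign-off returned no verdict.

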